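Peel a weighing tray off its stack and hold it before the ioniser

TASK

The weighing trays cling together with static. Press the ioniser's pedal all the way down to its stop and let it spring back up, then peel only the blue top tray off the white ones by lifting its grip-tab corner first while the opposite corner stays down. Carry it to the ioniser and finish still holding it in the gripper, level and still in the air in front of the middle of the grille with its middle at the hold point about 13 cm off the grille; do not touch the ioniser, shift the rack or disturb the jar, the ring weight and the brush.

Things in the scene. Friction and masses are not known exactly. Their poses are not given: they have to be found in the camera images.
- tray: Blue square plastic weighing tray, about 60 g, top of the stack. Rim 105 x 105 mm, 13 to 16 mm above the origin; pan 84 x 84 mm. Origin: centre of the pan's underside, 27 mm above the bench on the stack; x and y along the sides, z up. Grip fin outside its -x -y corner. Its rim lies on the white rim below, its pan sits 13 mm deep in the white tray with 5 mm play all round. Too wide to grasp across.
- tray_tab (a point): Middle of the blue tray's upright grip fin, 57 mm above the bench on the stack. The fin is 10 mm thick along the tray's diagonal (the direction from tray_middle to here, 86 mm), 28 mm wide across it, and 28 mm tall: from the top of the rim and ear, 14 mm below this point, to 14 mm above it.
- tray_far_corner (a point): Rim corner of the blue tray diagonally opposite its fin, at the rim's underside; 40 mm above the bench on the stack. Lifting the fin while the tray turns about this corner takes about half the pull of a straight lift.
- tray_middle (a point): Middle of the blue tray's pan, 8 mm above its underside. On the stack the tray clings to the white one at the middle of each of its four sides, with about 2 N a side; a side comes free once it has risen about 8 mm.
- rack: Three white trays on a square steel foot 130 x 130 x 8 mm, about 2 kg together, loose on the bench: a hard pull or push shifts or tips it. Origin: centre of the foot's underside; x and y as in the blue tray. Top rim 40 mm above the bench. The white trays have fins like the blue one's, one at each of the three other corners, the tallest reaching 68 mm above the bench.
- pedal (a joint): Hinge of the pedal: 0 up (at rest), 0.22 rad fully down at its stop. Spring: at the yellow pad about 4 N starts it and 8 N holds it at the stop; it springs back up when let go.
- pedal_pad (a point): Top of the yellow pad on the pedal plate where to press, 100 mm from the hinge; about 60 mm above the bench when up, about 39 mm when down at the stop. The plate is 76 mm wide and lies on this point 30 mm short of its free end.
- pedal_base: Grey base of the pedal, 160 x 90 mm, 10 mm thick, fixed to the bench. Origin: centre of its underside; the hinge is towards its +x end (60 mm from the origin, 30 mm up, along y) and the free end of the pedal plate points to its -x.
- ioniser: White bench blower with a round black grille, 80 mm deep (x), 160 mm wide (y), 210 mm tall, fixed. Origin: centre of its underside; the grille is on its -x face, its middle 130 mm above the bench and 35 mm from the origin.
- hold_point (a point): Where the middle of the tray is to be held: 130 mm straight out from the middle of the ioniser's front, 130 mm above the bench.
- jar: Bystander: small sample jar 48 mm across, 75 mm tall, origin under its centre.
- ring_weight: Bystander: dark steel ring 68 mm across, 22 mm tall, lying flat, origin under its centre.
- brush: Bystander: brush 160 mm long lying on the bench, origin under its middle.
Mind the look-alikes: they are no part of the job. Leave any red look-alike of the rack alone.

How it is judged:
By the outcome, as a careful person would: the job done as asked, in the order asked, and still so for the second after the job is handed in, while the arm keeps its last pose, push and grip.
It also fails if it takes over 59 s, if anything falls off the work surface, if the arm or the gripper's body presses on something with over 40 N, if the wrist force passes 120 N, or if a joint passes its speed limit or range.

ROBOT

A 6-joint arm with a two-finger parallel gripper is mounted at the origin on the work surface. World frame = base frame: x ahead of the robot, y to its left, z up, the work surface at z = 0. Lengths are in m, angles in degrees, forces in N, time in s.
With the tool pointing down it reaches from about 0.3 to 0.75 m from the base axis. Payload 8.5 kg.
Tool frame: the origin (TCP) lies between the finger pads; the fingertips stand 19 mm ahead of it and the grasp point (between the pads) is the TCP; z points along the fingers, y is the line along which they close (so a half turn about z gives the same grasp; the last joint's range is limited). The gripper opens to 85 mm and grips with 20 to 120 N. Pads are 22 mm wide; open, the fingers measure 114 mm over their backs; the gripper's body (76 mm by 85 mm) begins 54 mm behind the grasp point. The pads swing forward as they close: fully open they stand 13 mm farther back than shut.
Start: joints at [64.784, 21.807, 74.336, -0, 83.858, -12.336], TCP at [0.123, 0.536, 0.25] pointing down, gripper open.
Joint ranges: [-178.18, 178.18], [-50.72, 133.34], [12.68, 142.11], [-81.47, 261.47], [9.98, 163.14], [-165.26, 165.26]. Speed limits (degrees/s): [136.94, 136.94, 180, 180, 180, 180].

INTERFACE

Orientations are given as [roll, pitch, yaw] about the fixed x, y, z axes, in that order (R = Rz(yaw) Ry(pitch) Rx(roll)).
In Python, from workcell import ctrl gives the robot as it stands.
- The arm moves only by the tool arm_command, never from a script. Its argument "commands" is a list that holds one entry, the list of rows, each a list of 7 numbers: the turn, a rotation vector about the tool's x, y, z in rad, then the shift along the tool's x, y, z in cm, then the finger opening in cm, from 0 to 8.54. In form: [[[wx, wy, wz, dx, dy, dz, jaw], ...]]. A call has 1 to 12 rows; each row shifts and turns the commanded pose from where the row before left it, along the tool's axes as they then stand; what a row does not reach is not made up. A row lasts 1/10 s, in which the tool goes at most 50 mm and 8.59 degrees, less where a joint would pass 70% of its speed; a pose out of reach is approached as far as the arm can. A call is refused whole if a number of a shift passes 5 or a number of a turn 0.15, either way. A call with a gripper value outside its range is refused whole. The fingers move at their own pace and stop on an object; "force" is the grip in N (left out, the last holds). Time passes only in rows, so rows that do not move let the fingers close. It gives the time, the measured TCP pose, the force, the opening and the grip force at its end, in the units of the state.
- ctrl.observe(): the state, without advancing time (a new reading comes with each control period).
- ctrl.snapshot(name): name is "scene" or "top" or "wrist"; returns a dict with "pixels" (480x640x3 uint8, red, green, blue), "fovy" (degrees; the focal length in pixels is half the picture's height over the tangent of half this angle, whatever the lens; pixels are square), "cx", "cy" (the principal point, pixels), "dist" ([k1, k2, p1, p2, k3] as OpenCV has them; the pictures are not rectified), "position" and "attitude" of the camera in the world. Camera axes: x right, y up, looking along -z (the intrinsics and any distortion apply to the point x, -y, -z); pixel columns grow to the right and rows downward; lengths in m; the calibration is good to about 2 mm. A picture is of the moment at which its call begins. There is no depth.
- ctrl.job_done(): hands the job in; it is judged then, once.
The state is a dict: "t": time; "joint_pos": joint angles; "joint_vel": joint speeds; "effort": joint torques, N m; "eef_pos": TCP position; "tool_rot": TCP orientation; "ft_force": force on the tool from outside, world axes, zero at the start; "torque": the same for the moment, N m; "finger_gap": finger opening in m; "gripper_force": force on a finger pad.
Only numpy, scipy, OpenCV 4.12 (cv2) and the standard library are available. Lean on these libraries where they do the work, as an engineer would, in place of code of your own. Each camera call takes 0.05 s, during which the arm holds its last target. There are 200 camera calls.

## Working session

There is one attempt and no reset: what is moved stays moved. The work goes in short steps, Python scripts to look and compute and a tool call to move; the robot and the scene stay as the last step left them, time stands still between calls to the robot, and variables do not carry over. Pictures are saved under pics/ and viewed, at most 10 in all, crops included, and the job is handed in when it is done.

Besides the shell and the picture viewer there is one more tool, called after "Request:" as a command line: name --argument value ..., lists and objects as JSON in quotes. arm_command: Moves the arm, as the interface text tells. Its arguments: {"type":"object","properties":{"commands":{"type":"array","items":{"type":"array","items":{"type":"array","items":{"type":"number"}}}},"force":{"type":"number"}},"required":["commands"]}

```bash
mkdir -p pics
cat > h.py <<'E'
import numpy as np, cv2
from workcell import ctrl
def snap(n,f=None):
    s=ctrl.snapshot(n)
    if f: cv2.imwrite('pics/'+f,s['pixels'][:,:,::-1])
    return s
def K(s):
    f=240/np.tan(np.radians(s['fovy'])/2); return np.array([[f,0,s['cx']],[0,f,s['cy']],[0,0,1.]])
def Rm(s):
    a=np.array(s['attitude'],float)
    from scipy.spatial.transform import Rotation as R
    if a.shape==(3,3): return a
    if a.size==3: return R.from_euler('xyz',a,degrees=True).as_matrix()
    raise Exception(a)
def ray(s,uv):
    p=cv2.undistortPoints(np.array(uv,float).reshape(-1,1,2),K(s),np.array(s['dist'],float)).reshape(-1,2)
    d=np.c_[p[:,0],-p[:,1],-np.ones(len(p))]@Rm(s).T
    return np.array(s['position']),d
def onz(s,uv,z):
    o,d=ray(s,uv); return o+d*((z-o[2])/d[:,2])[:,None]
def proj(s,P):
    q=(np.atleast_2d(P)-s['position'])@Rm(s); q=q*[1,-1,-1]
    return cv2.projectPoints(q,np.zeros(3),np.zeros(3),K(s),np.array(s['dist'],float))[0].reshape(-1,2)
E
python3 - <<'E'
from h import *
for n in('top','scene'):
    s=snap(n,n+'0.png'); print({k:v for k,v in s.items() if k!='pixels'})
print(ctrl.observe())
E
```

```text
{'fovy': 56.24593634484021, 'cx': 321.5959952985433, 'cy': 241.8889292453395, 'dist': array([-0.03902039,  0.        ,  0.        ,  0.        ,  0.        ]), 'position': array([0.43698082, 0.03885416, 0.98528332]), 'attitude': array([  7.86910314,   0.82180421, -88.7648856 ])}
{'fovy': 47.38451095746498, 'cx': 318.58265070552807, 'cy': 242.34791958104014, 'dist': array([-0.03225469,  0.        ,  0.        ,  0.        ,  0.        ]), 'position': array([1.27778529, 0.14745086, 1.05305014]), 'attitude': array([37.04592748, -0.78633675, 98.97527133])}
{'t': 0.1, 'joint_pos': array([ 6.47843931e+01,  2.18375653e+01,  7.43777545e+01, -2.10543042e-03,
        8.38581668e+01, -1.23369871e+01]), 'joint_vel': array([-0.0225685 ,  0.04115462, -0.13946327, -0.01771032,  0.02357987,
       -0.04464846]), 'effort': array([ 4.09527391e-03, -4.49218369e+01, -2.31656903e+01, -1.28839033e-04,
        3.53875264e-03, -2.15399615e-05]), 'eef_pos': array([0.12250972, 0.53594692, 0.24978506]), 'tool_rot': array([-1.79927763e+02, -1.36564844e-02,  1.67121598e+02]), 'ft_force': array([-0.54349371,  0.16555846, -1.22280073]), 'torque': array([-0.00430374, -0.03768708,  0.05367959]), 'gripper_force': 0.0, 'finger_gap': 0.08552511619723993}
```

View pics/top0.png

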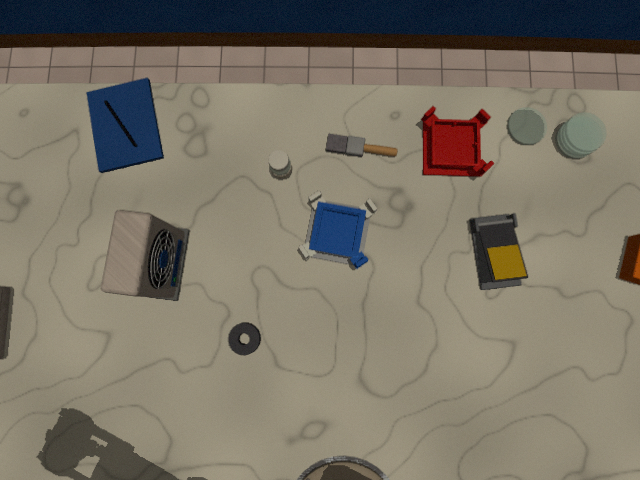

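View pics/scene0.png

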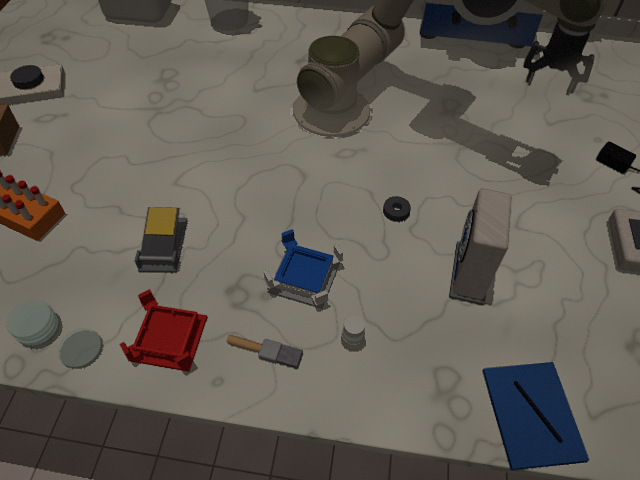

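The top view shows the blue tray at about (337,231) with its fin at (361,262), the pedal at (497,250) with its pad at the robot end, and the ioniser at (148,255) facing right. The jar is at (280,165), the ring at (244,338) and the brush at (360,147). The scene view agrees.

Run:
```python
from h import *
T=snap('top');S=snap('scene')
def crop(s,x,y,w,h,k): return cv2.resize(s['pixels'][y:y+h,x:x+w,::-1],None,fx=k,fy=k,interpolation=cv2.INTER_CUBIC)
a=np.hstack([crop(T,95,200,100,110,2.72),crop(T,290,180,100,110,2.72),crop(T,450,200,94,110,2.72)])[:, :800]
b=np.hstack([crop(S,440,180,100,125,2.4),crop(S,255,220,100,125,2.4),crop(S,120,195,100,125,2.4)])
W=800;m=np.zeros((a.shape[0]+b.shape[0],W,3),np.uint8);m[:a.shape[0],:a.shape[1]]=a;m[a.shape[0]:,:b.shape[1]]=b
cv2.imwrite('pics/m1.png',m[:600]);print(m.shape)
def blob(s,lo,hi,x,y,r):
    hsv=cv2.cvtColor(s['pixels'],cv2.COLOR_RGB2HSV);k=cv2.inRange(hsv,lo,hi);n,l,st,c=cv2.connectedComponentsWithStats(k)
    z=np.zeros_like(k);z[y-r:y+r,x-r:x+r]=k[y-r:y+r,x-r:x+r];return z
# tray
for nm,s,x,y in(('T',T,337,231),('S',S,305,262)):
    k=blob(s,(100,120,50),(125,255,255),x,y,50)
    o=cv2.morphologyEx(k,cv2.MORPH_OPEN,np.ones((27,27)) if nm=='T' else np.ones((17,17)))
    c=max(cv2.findContours(o,0,2)[0],key=cv2.contourArea);bx=cv2.boxPoints(cv2.minAreaRect(c))
    print(nm,'box',bx.round(1).tolist()); P=onz(s,bx,.042);print(P.round(4)[:,:2].tolist(),P.mean(0).round(4))
    d=cv2.morphologyEx(cv2.subtract(k,cv2.dilate(o,np.ones((5,5)))),cv2.MORPH_OPEN,np.ones((3,3)));v,u=np.nonzero(d)
    if len(u):print('fin',u.mean(),v.mean(),len(u),onz(s,[[u.mean(),v.mean()]],.057).round(4))
for nm,s,x,y in(('T',T,505,262),('S',S,160,220)):
    k=blob(s,(18,150,80),(32,255,255),x,y,35)
    c=max(cv2.findContours(k,0,2)[0],key=cv2.contourArea);bx=cv2.boxPoints(cv2.minAreaRect(c));P=onz(s,bx,.06)
    print(nm,'pad',bx.round(1).tolist(),P.round(4)[:,:2].tolist(),P.mean(0).round(4))
```

```text
(599, 800, 3)
T box [[314.0, 207.0], [361.0, 207.0], [361.0, 252.0], [314.0, 252.0]]
[[0.6423, 0.0731], [0.6441, -0.0276], [0.5471, -0.0285], [0.5451, 0.0708]] [0.5947 0.022  0.042 ]
fin 356.22424242424245 256.4727272727273 165 [[ 0.5358 -0.0176  0.057 ]]
S box [[287.0, 256.0], [324.0, 256.0], [324.0, 288.0], [287.0, 288.0]]
[[0.572, -0.0226], [0.5581, 0.0603], [0.6429, 0.0732], [0.6562, -0.0063]] [0.6073 0.0261 0.042 ]
fin 297.0471204188482 255.64048865619546 573 [[0.5778 0.0019 0.057 ]]
T pad [[486.79998779296875, 248.10000610351562], [517.5999755859375, 240.39999389648438], [526.2999877929688, 275.20001220703125], [495.5, 282.8999938964844]] [[0.5583, -0.2883], [0.5758, -0.3534], [0.5035, -0.3689], [0.4865, -0.3044]] [ 0.531  -0.3288  0.06  ]
S pad [[144.89999389648438, 233.0], [146.6999969482422, 206.0], [176.1999969482422, 208.0], [174.39999389648438, 235.0]] [[0.575, -0.3542], [0.4961, -0.3782], [0.4904, -0.3066], [0.5692, -0.2854]] [ 0.5327 -0.3311  0.06  ]
```

View pics/m1.png

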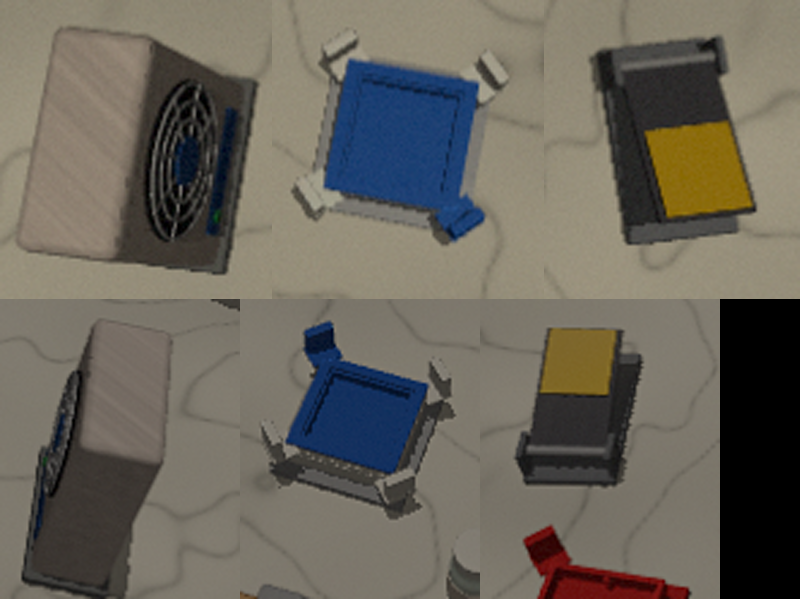

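The crops show the blue fin upright at crop (462,217), a clear grille at crop (182,160), and the pedal plate with its yellow pad. In the top image the tray rim corners are about (318.7,202), (365.7,210) and (310,249).

Run:
```python
from h import *
T=snap('top');S=snap('scene')
p=onz(T,[[318.7,202.1],[365.7,210.1],[310.2,248.8],[357.2,256.8]],.043);print('rim',p.round(4)[:,:2].tolist(),((p[1]+p[2])/2).round(4))
print('white fins tops',onz(T,[[316,196],[370,206],[304,250.]],.065).round(3).tolist())
print('fin',onz(T,[[359.9,259.8]],.06).round(4))
o1,d1=ray(T,[[161.9,258.8]]);o2,d2=ray(S,[[466.7,235.8]]);A=np.c_[d1[0],-d2[0]];t=np.linalg.lstsq(A,o2-o1,rcond=None)[0]
print('grille',o1+d1[0]*t[0],o2+d2[0]*t[1])
print('roof',onz(T,[[118.9,210.3],[150.9,214],[139.9,296.3],[102.4,291.9]],.21).round(3)[:,:2].tolist())
print('base',onz(T,[[189.9,229.4],[177.7,300]],.01).round(3)[:,:2].tolist())
print('jar,ring,brush',onz(T,[[280,165],[244,338],[345,146],[397,152]],.03).round(3)[:,:2].tolist())
```

```text
rim [[0.653, 0.0632], [0.6373, -0.0376], [0.5517, 0.079], [0.5367, -0.0205]] [0.5945 0.0207 0.043 ]
white fins tops [[0.661, 0.069, 0.065], [0.642, -0.045, 0.065], [0.546, 0.091, 0.065]]
fin [[ 0.5287 -0.0251  0.06  ]]
grille [0.51604503 0.36221581 0.12825944] [0.51595024 0.36281744 0.1284777 ]
roof [[0.594, 0.416], [0.588, 0.357], [0.442, 0.366], [0.448, 0.433]]
base [[0.594, 0.348], [0.438, 0.366]]
jar,ring,brush [[0.738, 0.151], [0.362, 0.214], [0.784, 0.008], [0.772, -0.107]]
```

```bash
cat >> h.py <<'E'
from scipy.spatial.transform import Rotation as R, Slerp
def plan(wps, jaw, start=None):
    """wps: list of (pos, rpy deg, nrows). prints rounded rows from measured pose (or start=(pos,rpy))"""
    o=ctrl.observe()
    p,r=start if start else (o['eef_pos'],o['tool_rot'])
    p=np.array(p,float); q=R.from_euler('xyz',r,degrees=True); out=[]
    for P,E,n in wps:
        P=np.array(P,float);Q=R.from_euler('xyz',E,degrees=True);p0,q0=p,q;sl=Slerp([0,1],R.concatenate([q0,Q]))
        for i in range(1,n+1):
            tp=p0+(P-p0)*i/n; tq=sl([i/n])[0]
            w=np.round((q.inv()*tq).as_rotvec(),3); d=np.round(q.inv().apply(tp-p)*100,2)
            out.append([*(w+0.).tolist(),*(d+0.).tolist(),jaw]); p=p+q.apply(d/100); q=q*R.from_rotvec(w)
    for i in range(0,len(out),12): print(str([out[i:i+12]]).replace(' ','').replace('0.0,','0,'))
E
python3 - <<'E'
from h import *
D=[180,0,126]
plan([((.28,.32,.25),D,8),((.36,.05,.25),D,8),((.525,-.33,.12),D,12),((.525,-.33,.085),D,3)],0)
E
```

```text
[[[0,0,0.09,-2.52,-2.19,0,0],[0,0,0.089,-2.71,-1.96,0,0],[0,0,0.09,-2.87,-1.71,0.01,0],[0,0,0.09,-3.01,-1.45,0,0],[0,0,0.09,-3.13,-1.17,0,0],[0,0,0.089,-3.23,-0.88,0,0],[0,0,0.09,-3.29,-0.59,0.01,0],[0,0,0.09,-3.33,-0.3,0,0],[0,0,0,-3.32,-1.17,0,0],[0,0,0,-3.32,-1.18,0,0],[0,0,0,-3.31,-1.17,0,0],[0,0,0,-3.32,-1.17,0,0]]]
[[[0,0,0,-3.32,-1.18,0.01,0],[0,0,0,-3.32,-1.17,0,0],[0,0,0,-3.32,-1.17,0,0],[0,0,0,-3.31,-1.18,0,0],[0,0,0,-3.37,-0.75,1.08,0],[0,0,0,-3.37,-0.74,1.09,0],[0,0,0,-3.37,-0.75,1.08,0],[0,0,0,-3.37,-0.75,1.09,0],[0,0,0,-3.37,-0.75,1.08,0],[0,0,0,-3.37,-0.74,1.09,0],[0,0,0,-3.37,-0.75,1.08,0],[0,0,0,-3.37,-0.75,1.09,0]]]
[[[0,0,0,-3.37,-0.75,1.08,0],[0,0,0,-3.37,-0.74,1.08,0],[0,0,0,-3.37,-0.75,1.09,0],[0,0,0,-3.37,-0.75,1.08,0],[0,0,0,0,0,1.17,0],[0,0,0,0,0,1.17,0],[0,0,0,0,0,1.16,0]]]
```

Request:
arm_command --commands '[[[0, 0, 0.09, -2.5, -2.2, 0, 0], [0, 0, 0.09, -2.7, -2.0, 0, 0], [0, 0, 0.09, -2.9, -1.7, 0, 0], [0, 0, 0.09, -3.0, -1.4, 0, 0], [0, 0, 0.09, -3.1, -1.2, 0, 0], [0, 0, 0.09, -3.2, -0.9, 0, 0], [0, 0, 0.09, -3.3, -0.6, 0, 0], [0, 0, 0.09, -3.3, -0.3, 0, 0], [0, 0, 0, -3.3, -1.2, 0, 0], [0, 0, 0, -3.3, -1.2, 0, 0], [0, 0, 0, -3.3, -1.2, 0, 0], [0, 0, 0, -3.3, -1.2, 0, 0]]]' --force 60

```text
t: 1.5
eef_pos: [0.3174, 0.1835, 0.2504]
tool_rot: [180.0, 0.0, 125.9]
ft_force: [0.8, -0.3, -0.2]
finger_gap: -0.0001
gripper_force: 0.0
```

Request:
arm_command --commands '[[[0, 0, 0, -3.3, -1.2, 0, 0], [0, 0, 0, -3.3, -1.2, 0, 0], [0, 0, 0, -3.3, -1.2, 0, 0], [0, 0, 0, -3.3, -1.2, 0, 0], [0, 0, 0, -3.4, -0.75, 1.0, 0], [0, 0, 0, -3.4, -0.75, 1.0, 0], [0, 0, 0, -3.4, -0.75, 1.0, 0], [0, 0, 0, -3.4, -0.75, 1.0, 0], [0, 0, 0, -3.4, -0.75, 1.0, 0], [0, 0, 0, -3.4, -0.75, 1.0, 0], [0, 0, 0, -3.4, -0.75, 1.0, 0], [0, 0, 0, -3.4, -0.75, 1.0, 0]]]'

```text
t: 2.7
eef_pos: [0.4669, -0.2073, 0.1698]
tool_rot: [180.0, -0.0, 125.9]
ft_force: [0.1, 0.3, -0.2]
finger_gap: 0.0001
gripper_force: 0.0
```

Request:
arm_command --commands '[[[0, 0, 0, -3.4, -0.75, 1.0, 0], [0, 0, 0, -3.4, -0.75, 1.0, 0], [0, 0, 0, -3.4, -0.75, 1.0, 0], [0, 0, 0, -3.4, -0.75, 1.0, 0], [0, 0, 0, 0, 0, 0, 0]]]'

```text
t: 3.2
eef_pos: [0.5222, -0.3368, 0.1282]
tool_rot: [-180.0, -0.0, 125.7]
ft_force: [-0.8, 0.6, 0.3]
finger_gap: -0.0
gripper_force: 0.0
```

Run:
```python
from h import *
o=ctrl.observe();print(o['t'],o['eef_pos'],o['tool_rot'],o['ft_force'],o['finger_gap'])
plan([((.525,-.33,o['eef_pos'][2]),[180,0,126],2)],0)
s=snap('wrist','w1.png')
```

```text
3.2 [ 0.52224479 -0.33677234  0.12822234] [-1.79968289e+02 -4.84974623e-02  1.25721811e+02] [-0.83790005  0.61193053  0.3377446 ] -2.1846263131649594e-05
[[[0,0,-0.002,0.19,0.31,0,0],[-0.001,-0.001,-0.003,0.2,0.31,0,0]]]
```

View pics/w1.png

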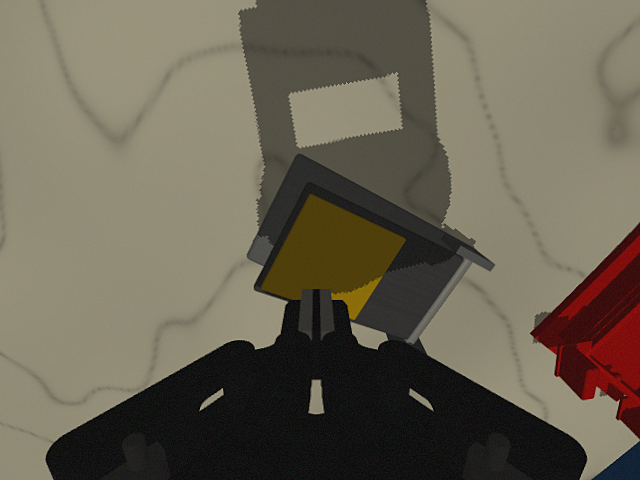

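The wrist view shows the yellow pad with corners at (312,195), (405,238) and (268,287), and the closed fingertips at (316,300). I'll cast those corners onto the pad height as a check.

Run:
```python
from h import *
s=snap('wrist');print(onz(s,[[312,195],[405,238],[268,287]],.06).round(4).tolist())
```

```text
[[0.4958, -0.3003, 0.06], [0.5566, -0.2887, 0.06], [0.5074, -0.3644, 0.06]]
```

Request:
arm_command --commands '[[[0, 0, 0, 0.2, 0.5, 1.0, 0], [0, 0, 0, 0.2, 0.5, 1.0, 0], [0, 0, 0, 0, 0, 1.0, 0], [0, 0, 0, 0, 0, 1.0, 0], [0, 0, 0, 0, 0, 0.5, 0], [0, 0, 0, 0, 0, 0.5, 0], [0, 0, 0, 0, 0, 0.5, 0], [0, 0, 0, 0, 0, 0.5, 0], [0, 0, 0, 0, 0, 0.3, 0], [0, 0, 0, 0, 0, 0.3, 0], [0, 0, 0, 0, 0, 0, 0]]]'

```text
t: 4.4
eef_pos: [0.5275, -0.3249, 0.0645]
tool_rot: [-180.0, 0.0, 125.9]
ft_force: [-3.7, 0.3, 6.0]
finger_gap: -0.0003
gripper_force: 3.0
```

Request:
arm_command --commands '[[[0, 0, 0, 0, 0, 0.2, 0], [0, 0, 0, 0, 0, 0.2, 0], [0, 0, 0, 0, 0, 0.2, 0], [0, 0, 0, 0, 0, 0.1, 0], [0, 0, 0, 0, 0, 0, 0]]]'

```text
t: 4.9
eef_pos: [0.5272, -0.325, 0.058]
tool_rot: [-179.9, 0.0, 125.9]
ft_force: [-5.3, -0.3, 7.0]
finger_gap: 0.0001
gripper_force: 3.7
```

Request:
arm_command --commands '[[[0, 0, 0, 0, 0, 0.1, 0], [0, 0, 0, 0, 0, 0, 0], [0, 0, 0, 0, 0, 0, 0]]]'

```text
t: 5.2
eef_pos: [0.5272, -0.325, 0.0577]
tool_rot: [-179.9, 0.1, 125.9]
ft_force: [-7.5, -0.0, 13.2]
finger_gap: 0.0003
gripper_force: 6.6
```

Request:
arm_command --commands '[[[0, 0, 0, 0, 0, 0.05, 0], [0, 0, 0, 0, 0, 0, 0], [0, 0, 0, 0, 0, 0, 0]]]'

```text
t: 5.5
eef_pos: [0.5272, -0.325, 0.0576]
tool_rot: [-179.9, 0.1, 125.9]
ft_force: [-8.2, 1.4, 16.3]
finger_gap: -0.0001
gripper_force: 8.1
```

Run:
```python
from h import *
o=ctrl.observe();print(o['t'],o['eef_pos'],o['ft_force'])
plan([((.527,-.325,.13),[180,0,126],6),((.521,-.034,.13),[180,0,126],10)],5)
```

```text
5.5 [ 0.5272499  -0.32503371  0.05762056] [-8.21896164  1.36600431 16.34523725]
[[[0,0,0,0,0,-1.21,5],[0,0,-0.001,0,-0.01,-1.2,5],[0,0.001,0,0,0,-1.21,5],[-0.001,0,-0.001,0.01,-0.01,-1.21,5],[0,0,0,0,0,-1.2,5],[0,0,0,0,0,-1.21,5],[0,0,0,2.39,1.66,0,5],[0,0,0,2.39,1.66,0,5],[0,0,0,2.39,1.66,0,5],[0,0,0,2.39,1.66,0,5],[0,0,0,2.39,1.66,0,5],[0,0,0,2.39,1.66,0,5]]]
[[[0,0,0,2.39,1.67,0,5],[0,0,0,2.39,1.66,0,5],[0,0,0,2.39,1.66,0,5],[0,0,0,2.39,1.66,0,5]]]
```

Request:
arm_command --commands '[[[0, 0, 0, 0, 0, -0.8, 0], [0, 0, 0, 0, 0, -1.0, 0], [0, 0, 0, 0, 0, -1.2, 0], [0, 0, 0, 0, 0, -2.0, 0], [0, 0, 0, 0, 0, -2.0, 0], [0, 0, 0, 0, 0, -2.0, 5], [0, 0, 0, 2.4, 1.7, 0, 5], [0, 0, 0, 2.4, 1.7, 0, 5], [0, 0, 0, 2.4, 1.7, 0, 5], [0, 0, 0, 2.4, 1.7, 0, 5], [0, 0, 0, 2.4, 1.7, 0, 5], [0, 0, 0, 2.4, 1.7, 0, 5]]]'

```text
t: 6.7
eef_pos: [0.5255, -0.1468, 0.1459]
tool_rot: [-180.0, -0.0, 125.9]
ft_force: [0.0, -0.2, -0.2]
finger_gap: 0.0499
gripper_force: 0.0
```

Request:
arm_command --commands '[[[0, 0, 0, 2.4, 1.6, 0, 5], [0, 0, 0, 2.4, 1.6, 0, 5], [0, 0, 0, 2.4, 1.6, 0, 5], [0, 0, 0, 2.4, 1.6, 0, 5], [0, 0, 0, 0, 0, 0, 5], [0, 0, 0, 0, 0, 0, 5]]]'

```text
t: 7.3
eef_pos: [0.5215, -0.0326, 0.146]
tool_rot: [-180.0, 0.0, 125.9]
ft_force: [-0.5, -0.4, 0.2]
finger_gap: 0.05
gripper_force: 0.0
```

Run:
```python
from h import *
o=ctrl.observe();print(o['t'],o['eef_pos'],o['tool_rot'],o['finger_gap'])
s=snap('wrist','w2.png'); snap('scene','s2.png')
print(proj(s,[[.525,-.03,.057],[.5945,.0207,.043]]))
```

```text
7.3 [ 0.52146214 -0.03261375  0.14597972] [-1.79976639e+02  5.24764242e-03  1.25936154e+02] 0.04997589876010385
[[320.47451799 252.716945  ]
 [439.98145917 245.49207424]]
```

View pics/w2.png

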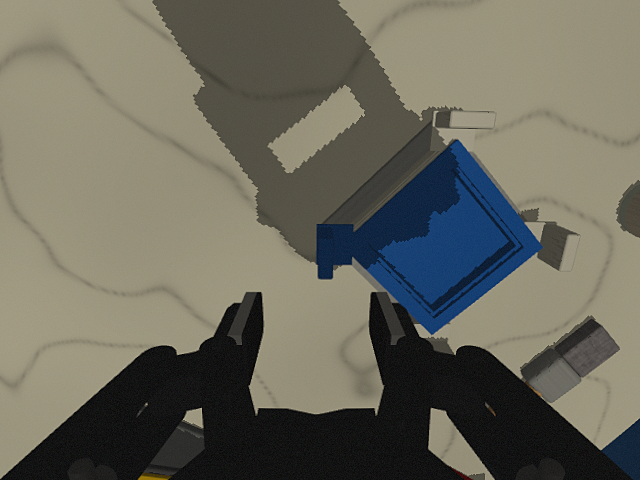

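The wrist view shows the fin edge-on at cols 318–333, rows 225–278. The rim corners are at (457,141), (540,243) and (432,333).

Run:
```python
from h import *
s=snap('wrist')
print('fin',onz(s,[[318,225],[333,224],[318,278],[333,278],[325.5,251]],.071).round(4).tolist())
p=onz(s,[[457,141],[540,243],[432,333]],.043);m=(p[0]+p[2])/2
d=p[1]-m;print(p.round(4).tolist(),m,np.degrees(np.arctan2(-d[1],-d[0])),np.linalg.norm(d),'fin pred',m-d/np.linalg.norm(d)*.086)
e=p[0]-p[2];print(np.degrees(np.arctan2(e[1],e[0])))
```

```text
fin [[0.5101, -0.013, 0.071], [0.5171, -0.0071, 0.071], [0.5309, -0.0418, 0.071], [0.5388, -0.0361, 0.071], [0.5238, -0.024, 0.071]]
[[0.555, 0.0804, 0.043], [0.654, 0.0648, 0.043], [0.6396, -0.0382, 0.043]] [0.59732941 0.02108899 0.043     ] -142.39878870540622 0.07158290305372501 fin pred [ 0.52919361 -0.03138493  0.043     ]
125.5188427903681
```

Request:
arm_command --commands '[[[0, 0, 0, 0, 0.35, 0.5, 5], [0, 0, 0, 0, 0.35, 1.0, 5], [0, 0, 0, 0, 0, 1.5, 5], [0, 0, 0, 0, 0, 1.5, 5], [0, 0, 0, 0, 0, 1.2, 5], [0, 0, 0, 0, 0, 0.8, 5], [0, 0, 0, 0, 0, 0.5, 5], [0, 0, 0, 0, 0, 0.5, 5], [0, 0, 0, 0, 0, 0.4, 5], [0, 0, 0, 0, 0, 0, 5], [0, 0, 0, 0, 0, 0, 5]]]'

```text
t: 8.55
eef_pos: [0.5274, -0.0287, 0.067]
tool_rot: [180.0, 0.0, 125.9]
ft_force: [0.7, -0.8, -0.2]
finger_gap: 0.0502
gripper_force: 0.0
```

Run:
```python
from h import *
o=ctrl.observe();print(o['eef_pos'],o['ft_force'])
a=snap('wrist')['pixels'];b=snap('scene')['pixels'][190:310,250:360]
b=cv2.resize(b,None,fx=2.6,fy=2.6,interpolation=cv2.INTER_CUBIC);a=a[120:432,140:640]
m=np.zeros((312,800,3),np.uint8);m[:,:500]=a;m[:,500:500+b.shape[1]]=b[:312];cv2.imwrite('pics/w3.png',m[:,:,::-1])
```

```text
[ 0.52737434 -0.02868208  0.06704057] [ 0.71201081 -0.76240727 -0.17288513]
```

View pics/w3.png

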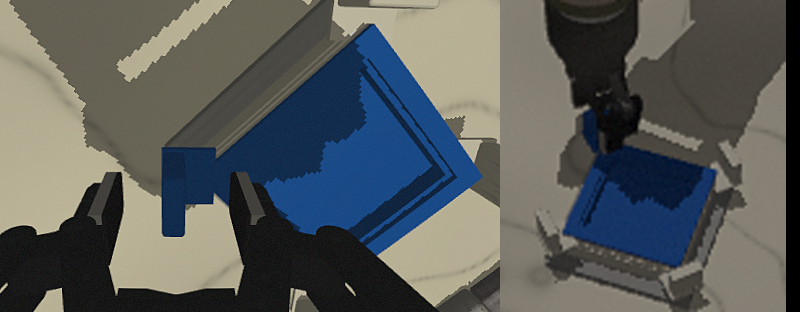

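The open fingers at cols 120 and 232 straddle the fin at cols 163–185. I'll check where the fin sits across the finger width by projecting points.

Run:
```python
from h import *
s=snap('wrist');c=np.array([.527,-.0287]);u=np.array([-.581,.814])
for z in(.043,.071):
    for k in(-.014,0,.014): print(z,k,(proj(s,[[*(c+k*u),z]])[0]-[140,120]).round(0))
print(s['position'],s['attitude'])
```

```text
0.043 -0.014 [172. 203.]
0.043 0 [172. 179.]
0.043 0.014 [172. 152.]
0.071 -0.014 [172. 239.]
0.071 0 [172. 211.]
0.071 0.014 [172. 181.]
[0.48182528 0.03675389 0.19116707] [-1.82621250e+01  9.26844982e-03  3.58741316e+01]
```

The projected rows, 152–239, match the fin, so it is centred. Closing now.

Request:
arm_command --commands '[[[0, 0, 0, 0, 0, 0.1, 4], [0, 0, 0, 0, 0, 0, 3], [0, 0, 0, 0, 0, 0, 2], [0, 0, 0, 0, 0, 0, 0.8], [0, 0, 0, 0, 0, 0, 0.8], [0, 0, 0, 0, 0, 0, 0.5], [0, 0, 0, 0, 0, 0, 0.5], [0, 0, 0, 0, 0, 0, 0.5]]]' --force 60

```text
t: 9.5
eef_pos: [0.5273, -0.0287, 0.0659]
tool_rot: [180.0, 0.0, 125.9]
ft_force: [-0.3, -2.1, 2.2]
finger_gap: 0.0087
gripper_force: 59.6
```

Request:
arm_command --commands '[[[0.01, 0, 0, 0, 0.026, -0.158, 0.5], [0.01, 0, 0, 0, 0.026, -0.158, 0.5], [0.01, 0, 0, 0, 0.026, -0.158, 0.5], [0.01, 0, 0, 0, 0.026, -0.158, 0.5], [0.01, 0, 0, 0, 0.026, -0.158, 0.5], [0.01, 0, 0, 0, 0.026, -0.158, 0.5], [0.01, 0, 0, 0, 0.026, -0.158, 0.5], [0.01, 0, 0, 0, 0.026, -0.158, 0.5], [0.01, 0, 0, 0, 0.026, -0.158, 0.5], [0.01, 0, 0, 0, 0.026, -0.158, 0.5], [0, 0, 0, 0, 0, 0, 0.5]]]'

```text
t: 10.6
eef_pos: [0.5299, -0.0268, 0.0818]
tool_rot: [-174.2, 0.0, 125.9]
ft_force: [-1.7, -2.8, 1.0]
finger_gap: 0.0089
gripper_force: 59.4
```

Run:
```python
from h import *
o=ctrl.observe();print(o['ft_force'],o['torque'],o['finger_gap'])
b=snap('scene')['pixels'][190:310,250:360];cv2.imwrite('pics/s4.png',cv2.resize(b,None,fx=4,fy=4,interpolation=cv2.INTER_CUBIC)[:,:,::-1])
```

```text
[-1.65407929 -2.81673014  0.97214391] [-0.29384755  0.30541904  0.03179669] 0.008919393273829061
```

View pics/s4.png

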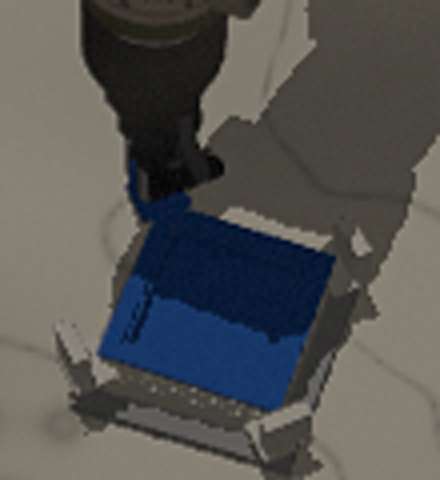

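Request:
arm_command --commands '[[[0.01, 0, 0, 0, 0.01, -0.16, 0.5], [0.01, 0, 0, 0, 0.01, -0.16, 0.5], [0.01, 0, 0, 0, 0.01, -0.16, 0.5], [0.01, 0, 0, 0, 0.01, -0.16, 0.5], [0.01, 0, 0, 0, 0.01, -0.16, 0.5], [0.01, 0, 0, 0, 0.01, -0.16, 0.5], [0.01, 0, 0, 0, 0.02, -0.16, 0.5], [0.01, 0, 0, 0, 0.02, -0.16, 0.5], [0.01, 0, 0, 0, 0.02, -0.16, 0.5], [0.01, 0, 0, 0, 0.02, -0.16, 0.5], [0, 0, 0, 0, 0, 0, 0.5]]]'

```text
t: 11.75
eef_pos: [0.5332, -0.0245, 0.0973]
tool_rot: [-168.5, 0.0, 125.9]
ft_force: [-1.0, -1.9, -0.0]
finger_gap: 0.0088
gripper_force: 59.3
```

Request:
arm_command --commands '[[[0.01, 0, 0, 0, 0.01, -0.16, 0.5], [0.01, 0, 0, 0, 0.01, -0.16, 0.5], [0.01, 0, 0, 0, 0.01, -0.16, 0.5], [0.01, 0, 0, 0, 0.01, -0.16, 0.5], [0.01, 0, 0, 0, 0.01, -0.16, 0.5], [0.01, 0, 0, 0, 0.01, -0.16, 0.5], [0.01, 0, 0, 0, 0.02, -0.16, 0.5], [0.01, 0, 0, 0, 0.02, -0.16, 0.5], [0, 0, 0, 0, 0, 0, 0.5]]]'

```text
t: 12.65
eef_pos: [0.5363, -0.0221, 0.1094]
tool_rot: [-163.9, 0.0, 125.9]
ft_force: [-0.1, 1.0, -0.4]
finger_gap: 0.0089
gripper_force: 59.2
```

Run:
```python
from h import *
o=ctrl.observe();print(o['eef_pos'],o['ft_force'],o['torque'],o['finger_gap'])
b=snap('scene')['pixels'][190:310,250:360];cv2.imwrite('pics/s5.png',cv2.resize(b,None,fx=4,fy=4,interpolation=cv2.INTER_CUBIC)[:,:,::-1])
```

```text
[ 0.53634076 -0.02212212  0.10943423] [-0.1466046   0.97702701 -0.37000614] [ 0.12648168 -0.15616055  0.00286155] 0.008884754091009148
```

View pics/s5.png

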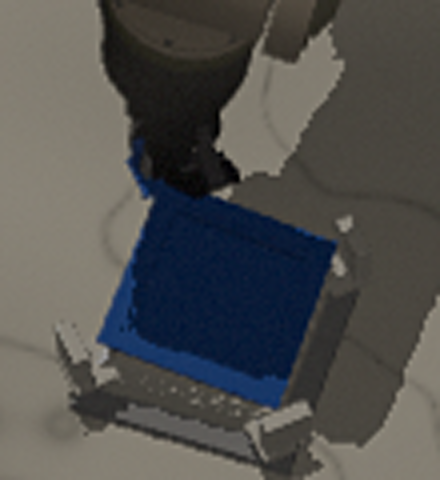

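The tray is tilted 16° with its far corner still at the white fin near (270,410), and the white fins are where they were. It hangs at its own weight, so I'll lift.

Run:
```python
from h import *
o=ctrl.observe();p=o['eef_pos'];e=o['tool_rot']
plan([(p+[-.002,-.0015,.03],e,6),(p+[-.002,-.0015,.08],e,6),((.525,-.027,.185),[180,0,125.9],12),((.432,.183,.161),[180,0,125.9],24)],.5)
```

```text
[[[0,0,0,0,-0.18,-0.47,0.5],[0,0,0,0,-0.18,-0.47,0.5],[0,0,0,0,-0.17,-0.47,0.5],[0,0,0,0,-0.18,-0.47,0.5],[0,0,0,0,-0.18,-0.47,0.5],[0,0,0,0,-0.18,-0.46,0.5],[0,0,0,0,-0.23,-0.8,0.5],[0,0,0,0,-0.23,-0.8,0.5],[0,0,0,0,-0.23,-0.8,0.5],[0,0,0,0,-0.23,-0.81,0.5],[0,0,0,0,-0.23,-0.8,0.5],[0,0,0,0,-0.23,-0.8,0.5]]]
[[[-0.023,0,0,0.02,-0.07,0.06,0.5],[-0.024,0,0,0.02,-0.06,0.05,0.5],[-0.023,0,0,0.03,-0.07,0.05,0.5],[-0.023,0,0,0.02,-0.07,0.06,0.5],[-0.024,0,0,0.02,-0.07,0.05,0.5],[-0.023,0,0,0.02,-0.07,0.04,0.5],[-0.023,0,0,0.02,-0.08,0.05,0.5],[-0.024,0,0,0.02,-0.07,0.05,0.5],[-0.023,0,0,0.03,-0.08,0.04,0.5],[-0.023,0,0,0.02,-0.07,0.04,0.5],[-0.024,0,0,0.02,-0.08,0.04,0.5],[-0.023,0,0,0.02,-0.08,0.04,0.5]]]
[[[0,0,0,0.94,0.2,0.1,0.5],[0,0,0,0.93,0.2,0.1,0.5],[0,0,0,0.94,0.2,0.1,0.5],[0,0,0,0.93,0.2,0.1,0.5],[0,0,0,0.94,0.19,0.1,0.5],[0,0,0,0.94,0.2,0.1,0.5],[0,0,0,0.93,0.2,0.1,0.5],[0,0,0,0.94,0.2,0.1,0.5],[0,0,0,0.94,0.2,0.1,0.5],[0,0,0,0.93,0.2,0.1,0.5],[0,0,0,0.94,0.2,0.1,0.5],[0,0,0,0.93,0.2,0.1,0.5]]]
[[[0,0,0,0.94,0.2,0.1,0.5],[0,0,0,0.94,0.2,0.1,0.5],[0,0,0,0.93,0.19,0.1,0.5],[0,0,0,0.94,0.2,0.1,0.5],[0,0,0,0.93,0.2,0.1,0.5],[0,0,0,0.94,0.2,0.1,0.5],[0,0,0,0.94,0.2,0.1,0.5],[0,0,0,0.93,0.2,0.1,0.5],[0,0,0,0.94,0.2,0.1,0.5],[0,0,0,0.93,0.2,0.1,0.5],[0,0,0,0.94,0.2,0.1,0.5],[0,0,0,0.94,0.2,0.1,0.5]]]
```

Request:
arm_command --commands '[[[0, 0, 0, 0, -0.18, -0.47, 0.5], [0, 0, 0, 0, -0.18, -0.47, 0.5], [0, 0, 0, 0, -0.18, -0.47, 0.5], [0, 0, 0, 0, -0.18, -0.47, 0.5], [0, 0, 0, 0, -0.18, -0.47, 0.5], [0, 0, 0, 0, -0.18, -0.47, 0.5], [0, 0, 0, 0, -0.23, -0.8, 0.5], [0, 0, 0, 0, -0.23, -0.8, 0.5], [0, 0, 0, 0, -0.23, -0.8, 0.5], [0, 0, 0, 0, -0.23, -0.8, 0.5], [0, 0, 0, 0, -0.23, -0.8, 0.5], [0, 0, 0, 0, -0.23, -0.8, 0.5]]]'

```text
t: 13.9
eef_pos: [0.534, -0.0237, 0.1901]
tool_rot: [-164.0, 0.0, 125.9]
ft_force: [0.5, -0.6, 0.1]
finger_gap: 0.0087
gripper_force: 59.1
```

Request:
arm_command --commands '[[[-0.023, 0, 0, 0, -0.07, 0.05, 0.5], [-0.023, 0, 0, 0, -0.07, 0.05, 0.5], [-0.023, 0, 0, 0, -0.07, 0.05, 0.5], [-0.023, 0, 0, 0, -0.07, 0.05, 0.5], [-0.024, 0, 0, 0, -0.07, 0.05, 0.5], [-0.024, 0, 0, 0, -0.07, 0.05, 0.5], [-0.024, 0, 0, 0, -0.07, 0.05, 0.5], [-0.024, 0, 0, 0, -0.07, 0.05, 0.5], [-0.023, 0, 0, 0, -0.07, 0.05, 0.5], [-0.023, 0, 0, 0, -0.07, 0.05, 0.5], [-0.023, 0, 0, 0, -0.07, 0.05, 0.5], [-0.023, 0, 0, 0, -0.07, 0.05, 0.5]]]'

```text
t: 15.1
eef_pos: [0.5265, -0.0292, 0.1846]
tool_rot: [179.9, 0.0, 125.9]
ft_force: [0.1, 0.2, -0.6]
finger_gap: 0.0088
gripper_force: 59.2
```

Request:
arm_command --commands '[[[0, 0, 0, 0.4, 0.1, 0, 0.5], [0, 0, 0, 0.9, 0.2, 0.1, 0.5], [0, 0, 0, 0.9, 0.2, 0.1, 0.5], [0, 0, 0, 0.9, 0.2, 0.1, 0.5], [0, 0, 0, 0.9, 0.2, 0.1, 0.5], [0, 0, 0, 0.9, 0.2, 0.1, 0.5], [0, 0, 0, 0.9, 0.2, 0.1, 0.5], [0, 0, 0, 0.9, 0.2, 0.1, 0.5], [0, 0, 0, 0.9, 0.2, 0.1, 0.5], [0, 0, 0, 0.9, 0.2, 0.1, 0.5], [0, 0, 0, 0.9, 0.2, 0.1, 0.5], [0, 0, 0, 0.9, 0.2, 0.1, 0.5]]]'

```text
t: 16.3
eef_pos: [0.4845, 0.0685, 0.1736]
tool_rot: [180.0, -0.0, 125.9]
ft_force: [0.7, 0.5, -1.7]
finger_gap: 0.0086
gripper_force: 59.1
```

Request:
arm_command --commands '[[[0, 0, 0, 0.9, 0.2, 0.1, 0.5], [0, 0, 0, 0.9, 0.2, 0.1, 0.5], [0, 0, 0, 0.9, 0.2, 0.1, 0.5], [0, 0, 0, 0.9, 0.2, 0.1, 0.5], [0, 0, 0, 0.9, 0.2, 0.1, 0.5], [0, 0, 0, 0.9, 0.2, 0.1, 0.5], [0, 0, 0, 0.9, 0.2, 0.1, 0.5], [0, 0, 0, 0.9, 0.2, 0.1, 0.5], [0, 0, 0, 0.9, 0.2, 0.1, 0.5], [0, 0, 0, 0.9, 0.2, 0.1, 0.5], [0, 0, 0, 0.5, 0.1, 0.1, 0.5], [0, 0, 0, 0, 0, 0, 0.5]]]'

```text
t: 17.5
eef_pos: [0.4459, 0.1577, 0.1626]
tool_rot: [-180.0, -0.0, 125.9]
ft_force: [0.7, -0.5, -0.3]
finger_gap: 0.0091
gripper_force: 59.2
```

Run:
```python
from h import *
o=ctrl.observe();print(o['t'],o['eef_pos'],o['tool_rot'],o['ft_force'],o['finger_gap'])
T=snap('top','t6.png');S=snap('scene')
m=np.zeros((500,800,3),np.uint8);f=lambda s,x,y:cv2.resize(s['pixels'][y:y+250,x:x+200],None,fx=2,fy=2,interpolation=cv2.INTER_CUBIC)
m[:,:400]=f(T,90,120);m[:,400:]=f(S,330,140);cv2.imwrite('pics/m6.png',m[:,:,::-1])
print(proj(T,[[.502,.233,.14]]),proj(S,[[.502,.233,.14]]))
plan([((.432,.183,.161),[180,0,126],8)],.5)
```

```text
17.5 [0.44586625 0.15766768 0.16255132] [-1.79984082e+02 -1.04304410e-02  1.25918836e+02] [ 0.6921861  -0.53745167 -0.33849969] 0.009078729938146965
[[226.32810222 266.98185025]] [[407.60546814 219.63232971]]
[[[0,0,0,0.37,0.04,0.02,0.5],[0,0,-0.001,0.36,0.05,0.02,0.5],[0,0,0,0.37,0.05,0.02,0.5],[0,0,0,0.37,0.04,0.03,0.5],[0,0,0,0.37,0.05,0.02,0.5],[0,0,-0.001,0.36,0.04,0.02,0.5],[0,0,0,0.37,0.05,0.02,0.5],[0,0,0,0.37,0.04,0.02,0.5]]]
```

View pics/m6.png

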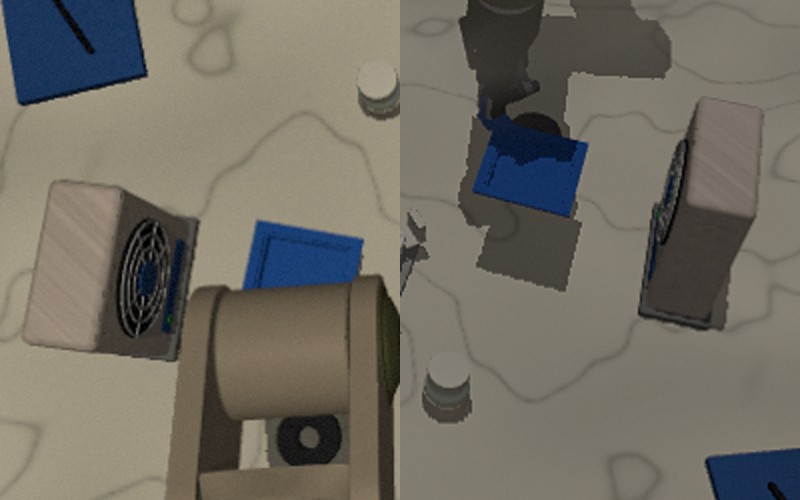

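The tray is held level at right-panel (530,170), and the ioniser, jar and ring are untouched. It still needs about 2.9 cm more to reach the hold point.

Request:
arm_command --commands '[[[0, 0, 0, 0.3, 0.03, 0.02, 0.5], [0, 0, 0, 0.4, 0.05, 0.02, 0.5], [0, 0, 0, 0.4, 0.05, 0.02, 0.5], [0, 0, 0, 0.4, 0.05, 0.02, 0.5], [0, 0, 0, 0.4, 0.05, 0.02, 0.5], [0, 0, 0, 0.4, 0.05, 0.02, 0.5], [0, 0, 0, 0.4, 0.05, 0.02, 0.5], [0, 0, 0, 0.2, 0.03, 0.02, 0.5], [0, 0, 0, 0, 0, 0, 0.5], [0, 0, 0, 0, 0, 0, 0.5], [0, 0, 0, 0, 0, 0, 0.5], [0, 0, 0, 0, 0, 0, 0.5]]]'

```text
t: 18.8
eef_pos: [0.4322, 0.1826, 0.1611]
tool_rot: [180.0, 0.0, 125.9]
ft_force: [0.5, 0.6, -0.5]
finger_gap: 0.0089
gripper_force: 59.2
```

Run:
```python
from h import *
o=ctrl.observe();p=o['eef_pos'];print(o['t'],p,o['tool_rot'],o['ft_force'])
S=snap('scene');k=cv2.inRange(cv2.cvtColor(S['pixels'],cv2.COLOR_RGB2HSV),(100,120,40),(125,255,255));k[:150]=0;k[260:]=0;k[:,:350]=0;k[:,445:]=0
c=max(cv2.findContours(k,0,2)[0],key=cv2.contourArea)
a=cv2.approxPolyDP(c,4,True).reshape(-1,2);print(a.tolist())
z=.138;d=np.array([.814,.581]);n=np.array([-.581,.814]);m=p[:2]+.086*d
print('mid',m,'pred corners (far,left,right)',proj(S,[[*(m+.074*v),z] for v in(d,n,-n)]).round(1).tolist())
```

```text
18.8 [0.43221686 0.1826296  0.16110134] [1.79998342e+02 3.15528136e-03 1.25855636e+02] [ 0.4885742   0.60385725 -0.50951177]
[[382, 193], [388, 204], [378, 232], [426, 244], [435, 209]]
mid [0.50222086 0.2325956 ] pred corners (far,left,right) [[426.1, 244.8], [435.7, 209.0], [377.8, 232.0]]
```

The tray's rim corners match the level prediction at the hold point to within 1 px, so I'm handing it in.

```bash
python3 -c "
from h import *
print(ctrl.job_done())"
```

```text
the job is handed in; nothing more can be done
None
```

I pressed the pedal to its stop and released it, peeled the blue tray off by its fin corner first, and handed the job in with the tray held level and still at the hold point; I did not check in a picture that the pedal sprang back, and no verdict was returned.

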